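# Pack a tray in two layers and pass it through the demagnetiser

## Task

Pack the tray on the demagnetiser's infeed: lay all the thick tubes lengthwise inside its lip, spread apart so that the layer pad then lies level and square on top of them with its rib along the tray, and lay all the thin tubes lengthwise on the pad, beside the rib. Then, with the coil switched on before the tray enters it, slide the packed tray along the runway through the coil until it is wholly clear on the outfeed side, and only then switch the coil off. Keep the tray down on the runway, leave the oil bottle, tin and brush where they are, and put right anything that shifts.

Things in the scene. Friction and masses are not known exactly. Their poses are not given: they have to be found in the camera images.
- demag: Tunnel demagnetiser, fixed. Origin on the bench under the middle of its coil; y axis along the runway (infeed +y, outfeed -y), x across, z up. The straight runway (y -370 to +370 mm) has its sliding floor 4 mm above the bench, between flat guide bars 140 mm apart, 20 mm wide, tops 10 mm above the bench; a 14 mm high end stop at y = -362 mm closes the outfeed.
- coil_top (a point): Centre of the top of the grey coil housing, which bridges the runway: 210 mm wide (x), 60 mm deep along the runway (y +-30 mm), 134 mm high. Its opening is 150 mm wide, the ceiling 86 mm above the bench. Axes as the demagnetiser's.
- tray_floor (a point): Plywood tray, loose, 0.3 kg, on the infeed runway (3 mm play each side). Point: centre of the floor's top face, 8 mm above the underside; y along the tray and runway, x across, z up. Board 134 (x) x 248 mm (y): wholly clear of the coil when this point is over 154 mm from the coil's middle. Loading area inside the lip 124 x 128 mm; lip 4 mm thick, 5 mm high. A bow handle at each end.
- tray_bar_a (a point): Middle of the tray's handle bar at its +y end (the infeed end): round bar 12 mm thick, 72 mm long across the tray (x), its axis 34 mm above the tray floor, 112 mm from the tray's centre, free below and around. Pinch it from above across the tray's length.
- tray_bar_b (a point): The like handle bar at the tray's -y end, which goes into the coil first. The bars pass through the coil; a gripper over them does not.
- pad_c (a point): Layer pad, grey plastic, 0.1 kg: flat sheet 104 mm (x) x 120 mm (y) x 5 mm with an upright lifting rib in the middle of its top, 12 mm thick (x), 60 mm long (y), standing 28 mm above the sheet. Point: middle of the pad, 16.5 mm above its underside (within the rib). Starts flat on the bench.
- switch (a joint): Coil switch lever, rad: 0 = fully off (as it starts, or nearly), 1.0 = fully on; 0.8 and more counts as on, 0.2 and less as off. Stays where it is left; moves with about 1.5 N at its ball.
- switch_tip (a point): Centre of the 20 mm black ball at the end of the switch lever, 60 mm from its pivot. The pivot is a level axis along the box's y, 48 mm above the bench over the box's centre. Off, the lever leans 0.5 rad from upright towards the box's -x; on, 0.5 rad towards the box's +x.
- switch_box: Grey steel switch box, fixed, 100 x 75 x 50 mm (x, y, z). Origin at the centre of its underside.
- oil: Amber oil bottle, 68 mm across, 190 mm high, bystander; origin at the centre of its underside.
- tin: Closed tin, 72 mm across, 70 mm high, bystander; origin at the centre of its underside.
- brush: Hand brush lying on the bench, bystander; origin under its middle.
- thick1_c (a point): Thick square steel tube, 22 x 22 x 120 mm, 0.16 kg. Point: its centre; x axis along its length. Two or three of these are present (None: absent, or held).
- thick2_c (a point): Thick square steel tube, 22 x 22 x 120 mm, 0.16 kg. Point: its centre; x axis along its length. Two or three of these are present (None: absent, or held).
- thick3_c (a point): Thick square steel tube, 22 x 22 x 120 mm, 0.16 kg. Point: its centre; x axis along its length. Two or three of these are present (None: absent, or held).
- thin1_c (a point): Thin square steel tube, 18 x 18 x 120 mm, 0.12 kg. Point: its centre; x axis along its length. One or two of these are present (None: absent, or held).
- thin2_c (a point): Thin square steel tube, 18 x 18 x 120 mm, 0.12 kg. Point: its centre; x axis along its length. One or two of these are present (None: absent, or held).
Not all that is in view belongs to the job. What is shaped like the part that bears thick2_c but yellow is not meant.

How it is judged:
By the outcome, as a careful person would: the job done as asked, in the order asked, and still so for the second after the job is handed in, with the robot touching nothing.
Of thick1, thick2, thick3 only 2 to 3 are there at a start; the rules pass over those that are not, and their reading is None.
Of thin1, thin2 only 1 to 2 are there at a start; the rules pass over those that are not, and their reading is None.
At some moment in a run one of pad, thin1, thin2 may be knocked a few centimetres aside while the robot is not near it.
Once in a run the grip may slacken for a moment while it holds something.
It also fails if it takes over 210 s, if anything falls off the work surface, if the arm or the gripper's body presses on something with over 40 N, if the wrist force passes 120 N, or if a joint passes its speed limit or range.

## Robot

A 7-joint arm with a two-finger parallel gripper is mounted at the origin on the work surface. World frame = base frame: x ahead of the robot, y to its left, z up, the work surface at z = 0. Lengths are in mm, angles in rad, forces in N, time in s.
With the tool pointing down it reaches from about 425 to 950 mm from the base axis. Payload 16.7 kg.
Tool frame: the origin (TCP) lies midway between the tips of the shut fingers; the grasp point (between the pads) lies 19 mm behind it; z points along the fingers, y is the line along which they close (so a half turn about z gives the same grasp; the last joint's range is limited). The gripper opens to 94 mm and grips with 3 to 60 N. Pads are 16 mm wide; open, the fingers measure 119 mm over their backs; the gripper's body (75 mm by 177 mm) begins 78 mm behind the grasp point.
Start: joints at [-0.149, 0.426, 0.074, 1.606, -0.034, 1.111, -0.067], TCP at [674.962, -0.018, 205.467] pointing down, gripper open.
Joint ranges: [-2.85, 2.85], [-0.5, 2.14], [-1.23, 1.37], [0.21, 2.46], [-1.02, 4.16], [0.16, 2.05], [-2.73, 2.73]. Speed limits (rad/s): [1.89, 1.89, 2.39, 2.39, 3.01, 3.01, 3.01].

## Interface

Orientations are given as [roll, pitch, yaw] about the fixed x, y, z axes, in that order (R = Rz(yaw) Ry(pitch) Rx(roll)).
In Python, from rig import bot, vision gives the robot as it stands.
- The arm moves only by the tool step_arm, never from a script. Its argument "steps" is a list of rows, each a list of 6 numbers: the shift along the world's x, y, z as a fraction of full scale, then the turn, a rotation vector about the world's x, y, z as a fraction of full scale. A call has 1 to 12 rows; each row shifts and turns the commanded pose from where the row before left it; what a row does not reach is not made up. Full scale, the value 1, is 25 mm for a shift and 0.1 rad for a turn. A row lasts 1/12 s, in which the tool goes at most 41.7 mm and 7.16 degrees, less where a joint would pass 70% of its speed; a pose out of reach is approached as far as the arm can. A call with a number of a shift or a turn outside -1 to 1 is refused whole. A call with a gripper value outside its range is refused whole. "gripper" is the closure, from -1 (fully open) to 1 (shut), so that 0 is half open, set as the call begins (left out, the last holds). The fingers move at their own pace and stop on an object; "force" is the grip in N (left out, the last holds). Time passes only in rows, so rows that do not move let the fingers close. It gives the time, the measured TCP pose, the force, the opening and the grip force at its end, in the units of the state.
- bot.state(): the state, without advancing time (a new reading comes with each control period).
- vision.snapshot(name): name is "scene" or "side" or "wrist"; returns a dict with "img" (400x640x3 uint8, red, green, blue), "range_z" (400x640 float32, mm along the optical axis (not along the pixel's ray), 0 where there is no reading), "fov_y" (degrees; the focal length in pixels is half the picture's height over the tangent of half this angle, whatever the lens; pixels are square), "cx", "cy" (the principal point, pixels), "dist_coeffs" ([k1, k2, p1, p2, k3] as OpenCV has them; the pictures are not rectified), "rvec" (rotation vector, rad) and "tvec" (3), from world to camera coordinates, as OpenCV has them. Camera axes: x right, y down, z forward; pixel columns grow to the right and rows downward; lengths in mm; the calibration is good to about 2 mm. A picture is of the moment at which its call begins.
- bot.close_job(): hands the job in; it is judged then, once.
Trained networks look in a picture, given as the dict that the camera call returned (one of the last four; its "shot" number tells which), for a name from the list of things; names that differ only in an ending like _2 or _b are one class to them, and where a whole thing is asked for, a point or a joint stands for the part that bears it (a point fixed in the world has none). Each returns a list of dicts, best first, with "score" (0 to 1); they miss things now and then, are a little off and sometimes report something else, mostly with a low value. They report only what shows in the picture. A call takes as long as a camera call. They do not tell look-alikes from the thing itself.
- vision.cut_out(picture, thing): "pixels" (400x640 bool, what is visible of it) and "location" ([column, row] in pixels, amid what is visible of it).
The state is a dict: "clock": time; "joints": joint angles; "qvel": joint speeds; "joint_torque": joint torques, N m; "position": TCP position; "tool_rot": TCP orientation; "contact_force": force on the tool from outside, world axes, zero at the start; "wrist_torque": the same for the moment, N m; "grip_width": finger opening in mm; "grip_force": force on a finger pad.
Only numpy, scipy, OpenCV 4.12 (cv2) and the standard library are available. Lean on these libraries where they do the work, as an engineer would, in place of code of your own. Each camera call takes 0.05 s, during which the arm holds its last target. There are 200 camera calls.

## Working session

There is one attempt and no reset: what is moved stays moved. The work goes in short steps, Python scripts to look and compute and a tool call to move; the robot and the scene stay as the last step left them, time stands still between calls to the robot, and variables do not carry over. Pictures are saved under pics/ and viewed, at most 14 in all, crops included, and the job is handed in when it is done.

Besides the shell and the picture viewer there is one more tool, called after "Request:" as name([rows], argument=value, ...), one row to a line, values as JSON. step_arm: Moves the arm, as the interface text tells. Shift numbers are shares of 25 mm and turn numbers shares of 0.1 rad, none past 1 either way. Its arguments: {"type":"object","properties":{"steps":{"type":"array","items":{"type":"array","items":{"type":"number"}}},"gripper":{"type":"number"},"force":{"type":"number"}},"required":["steps"]}

```bash
ls; mkdir -p pics
cat > h.py <<'E'
import numpy as np, cv2
from rig import bot, vision
def K(s):
    f=200/np.tan(np.radians(s["fov_y"])/2); return np.array([[f,0,s["cx"]],[0,f,s["cy"]],[0,0,1.]])
def world(s,uv,z=None):
    """pixels Nx2 (col,row), z depth -> world"""
    uv=np.asarray(uv,float).reshape(-1,1,2)
    n=cv2.undistortPoints(uv,K(s),np.array(s["dist_coeffs"],float)).reshape(-1,2)
    R=cv2.Rodrigues(np.array(s["rvec"],float))[0]; t=np.array(s["tvec"],float).ravel()
    if z is None:
        ii=uv.reshape(-1,2).round().astype(int); z=s["range_z"][ii[:,1].clip(0,399),ii[:,0].clip(0,639)]
    p=np.c_[n*np.asarray(z)[:,None],z]
    return (p-t)@R
def cloud(s,mask):
    r,c=np.nonzero(mask&(s["range_z"]>0)); return world(s,np.c_[c,r])
def proj(s,P):
    return cv2.projectPoints(np.asarray(P,float).reshape(-1,1,3),np.array(s["rvec"],float),np.array(s["tvec"],float),K(s),np.array(s["dist_coeffs"],float))[0].reshape(-1,2)
def save(s,n): cv2.imwrite(f"pics/{n}.png",s["img"][:,:,::-1])
def topfit(P,band=6):
    """top-face rect: centre, size, yaw of long axis, ztop"""
    zt=np.percentile(P[:,2],90); Q=P[P[:,2]>zt-band]
    (c,sz,a)=cv2.minAreaRect(Q[:,:2].astype(np.float32))
    if sz[0]<sz[1]: a+=90; sz=sz[::-1]
    a=(a+90)%180-90
    return np.round([*c,zt,*sz,a],1),len(Q)
E
cat > a.py <<'E'
from h import *
for n in ["scene","side"]:
    s=vision.snapshot(n); save(s,n+"0")
    for t in ["demag","coil_top","tray_floor","pad_c","switch_box","switch_tip","oil","tin","brush","thick1_c","thin1_c","tray_bar_a"]:
        for d in vision.cut_out(s,t):
            P=cloud(s,d["pixels"])
            if len(P)>20: print(n,t,round(d["score"],2),np.round(d["location"]),np.round(np.median(P,0)),*topfit(P),s["img"][d["pixels"]].mean(0).round())
E
python3 a.py; python3 -c "
from rig import bot;print(bot.state())"
```

```text
pics
scene demag 0.75 [246. 224.] [ 433. -129.    7.] [ 5.273e+02 -2.720e+01  1.223e+02  4.119e+02  7.480e+01  5.000e-01] 1029 [174. 177. 173.]
scene coil_top 0.94 [242. 223.] [ 432. -136.    7.] [427.9 -25.4 122.5 212.   64.   -4.2] 993 [175. 178. 175.]
scene tray_floor 0.92 [323. 180.] [459. 197.  14.] [516.8 108.4  22.2 436.9 184.  -52.2] 313 [210. 187. 141.]
scene pad_c 0.86 [338. 240.] [666.  -5.   7.] [659.9   4.2  22.4  59.6  14.2  84.5] 147 [105. 107. 107.]
scene switch_box 0.72 [238. 289.] [ 646. -320.   49.] [ 616.5 -310.1   52.7  100.5   75.6   -5.2] 1063 [107. 113. 111.]
scene switch_tip 0.66 [238. 270.] [ 645. -314.  103.] [ 646.2 -312.5  109.9   18.5   15.6   83.5] 53 [61. 63. 64.]
scene switch_tip 0.6 [163. 316.] [ 592. -473.   60.] [ 570.4 -468.    70.9   64.7   63.6  -67.8] 643 [169. 171. 166.]
scene oil 0.83 [416. 162.] [681. 392.  90.] [672.7 412.4 162.5  31.   28.2 -14. ] 115 [115.  88.  67.]
scene oil 0.75 [243. 224.] [ 431. -132.    7.] [523.9 -31.1 123.4 405.   66.9  -2.6] 995 [174. 177. 174.]
scene oil 0.52 [308. 254.] [ 655. -105.   21.] [642.1 -99.4  24.  11
[... 2651 characters left out ...]
nts': array([-0.14953198,  0.42611545,  0.0739027 ,  1.6060025 , -0.0341156 ,
        1.11082208, -0.06710742]), 'qvel': array([-0.00041738, -0.00110432, -0.00029461,  0.00160689, -0.00119518,
       -0.00029983,  0.00123527]), 'joint_torque': array([-6.87477695e-04, -9.35539341e+01,  3.66210602e+00, -4.54544842e+01,
       -4.91767761e-02,  1.29160247e-02,  5.38899656e-06]), 'position': array([6.74951523e+02, 5.65803487e-03, 2.05455446e+02]), 'tool_rot': array([-3.14150131e+00, -3.75719078e-05,  1.57075359e+00]), 'contact_force': array([-0.20015938, -0.5599756 ,  0.23562044]), 'wrist_torque': array([-0.01516851, -0.0221278 , -0.0074673 ]), 'grip_force': 0.0, 'grip_width': 94.10011825709172}
```

View pics/scene0.png

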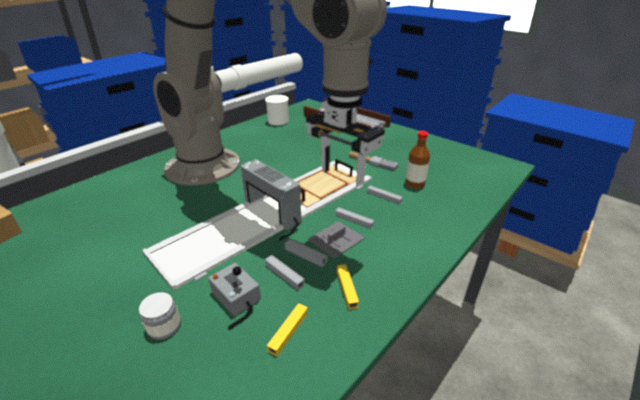

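View pics/side0.png

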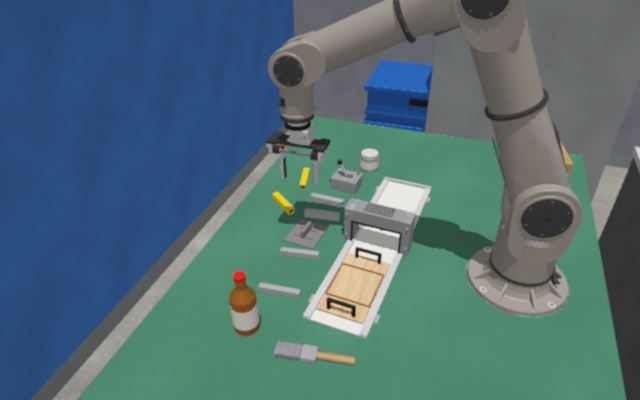

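The scene view shows four grey tubes, at about (284,271), (305,252), (354,218) and (384,195). It also shows two yellow decoys and the pad at (337,240). The tray is left of the pad, between the coil and the brush, and the switch is at (236,285). Next I'll take precise fits from the depth data.

```bash
cat > seg.py <<'E'
from h import *
def comps(s,zlo=10,zhi=29,box=(540,780,-260,330)):
    r,c=np.nonzero(s["range_z"]>0); W=world(s,np.c_[c,r])
    sel=(W[:,2]>zlo)&(W[:,2]<zhi)&(W[:,0]>box[0])&(W[:,0]<box[1])&(W[:,1]>box[2])&(W[:,1]<box[3])
    m=np.zeros((400,640),np.uint8); m[r[sel],c[sel]]=1
    n,l=cv2.connectedComponents(m,connectivity=8); out=[]
    for i in range(1,n):
        k=l==i
        if k.sum()>60:
            P=cloud(s,k); t,q=topfit(P,4); out.append((t,q,s["img"][k].mean(0).round()))
    return out
if __name__=="__main__":
    import sys
    for n in sys.argv[1:]:
        s=vision.snapshot(n); save(s,n+"_last")
        print(n, bot.state()["clock"])
        for o in comps(s): print(*o)
E
python3 seg.py scene side wrist
```

```text
scene 1.35
[636.6 275.2  20.5 117.7  23.7   3.7] 134 [151. 158. 157.]
[642.1 108.3  20.5 119.3  23.    9.5] 173 [156. 163. 162.]
[664.    2.7  26.4  58.6   8.1  78. ] 32 [71. 69. 72.]
[ 641.4 -100.    24.2  120.6   26.     7.1] 289 [89. 93. 92.]
[ 652.2 -187.2   24.1  121.5   24.5   -2.5] 349 [161. 165. 166.]
[765.9 -97.3  24.4  50.1  21.6 -39.8] 112 [200. 181.  54.]
[ 767.9 -249.3   23.4   24.2   22.3  -76.7] 86 [235. 220.  72.]
side 1.4
[ 649.8 -184.9   24.9  120.3   29.5    1. ] 113 [151. 153. 155.]
[761.4 -93.   25.   42.8  24.7 -28.9] 42 [173. 154.  36.]
[637.7 -97.3  24.4 119.6  28.6   5. ] 135 [105. 107. 109.]
[639.  111.   20.8 119.8  23.4   8.7] 141 [159. 160. 163.]
[636.3 276.6  20.3 119.1  22.7   5.6] 179 [161. 162. 164.]
wrist 1.45
[640.4 108.7  18.6 120.6  18.3   8.3] 1764 [183. 183. 187.]
[544.8 -33.7  25.3  11.1   8.8 -87.8] 52 [42. 48. 45.]
[766.3 -97.6  22.4  48.9  22.5 -37.4] 410 [156. 136.  34.]
[ 640.2 -100.1   22.5  120.1   23.2    7.9] 1462 [86. 86. 88.]
[ 651.8 -183.3   22.4  120.3   17.8   -0.7] 884 [126. 127. 130.]
[ 7.688e+02 -2.531e+02  2.250e+01  2.210e+01  1.360e+01  1.000e-01] 115 [196. 173.  40.]
```

View pics/wrist_last.png

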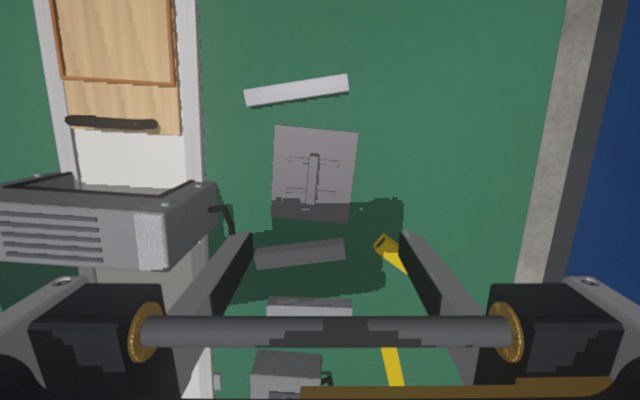

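The wrist view shows the pad at (312,180), a thin tube at (297,90) and the tray at upper left. There are two thick tubes and two thin ones. I'll go for thick tube 1 first.

Request:
step_arm([
  [-0.12,-0.33,-0.4,0,0,-1],
  [-0.12,-0.33,-0.4,0,0,-1],
  [-0.12,-0.33,-0.4,0,0,-1],
  [-0.12,-0.33,-0.4,0,0,-1],
  [-0.12,-0.33,-0.4,0,0,-1],
  [-0.12,-0.33,-0.4,0,0,-1],
  [-0.12,-0.33,-0.4,0,0,-1],
  [-0.12,-0.33,-0.4,0,0,-1],
  [-0.12,-0.33,-0.4,0,0,-1],
  [-0.12,-0.33,-0.4,0,0,-1],
  [-0.12,-0.35,-0.4,0,0,-1],
  [-0.08,-0.35,-0.4,0,0,-1],
], gripper=0.15, force=30)

```text
clock: 2.45
position: [639.8, -100.4, 85.1]
tool_rot: [3.142, -0.0, 0.366]
contact_force: [-0.2, -0.1, -0.0]
grip_width: 39.9
grip_force: 0.0
```

Request:
step_arm([
  [0,0,-1,0,0,-1],
  [0,0,-0.7,0,0,-1],
  [0,0,-0.3,0,0,-0.35],
  [0,0,0,0,0,0],
  [0,0,0,0,0,0],
])

```text
clock: 2.87
position: [639.9, -100.0, 35.3]
tool_rot: [3.142, 0.001, 0.138]
contact_force: [0.2, 0.4, 1.5]
grip_width: 39.6
grip_force: 0.0
```

Request:
step_arm([
  [0,0,-0.6,0,0,0],
  [0,0,-0.5,0,0,0],
  [0,0,0,0,0,0],
])

```text
clock: 3.12
position: [639.0, -99.7, 6.4]
tool_rot: [-3.141, 0.002, 0.137]
contact_force: [-0.4, 0.1, -0.6]
grip_width: 40.0
grip_force: 0.0
```

Request:
step_arm([
  [0,0,0,0,0,0],
  [0,0,0,0,0,0],
  [0,0,0,0,0,0],
  [0,0,0,0,0,0],
  [0,0,0,0,0,0],
], gripper=1, force=40)

```text
clock: 3.53
position: [640.5, -100.2, 8.8]
tool_rot: [3.141, -0.001, 0.136]
contact_force: [-1.3, -0.8, 6.6]
grip_width: 21.7
grip_force: 40.0
```

Request:
step_arm([
  [0,0,1,0,0,0],
  [0,0,1,0,0,0],
  [0,0,1,0,0,0],
  [0,0,1,0,0,0],
])

```text
clock: 3.87
position: [639.7, -100.0, 109.1]
tool_rot: [-3.141, 0.0, 0.136]
contact_force: [0.7, -0.3, -1.0]
grip_width: 21.2
grip_force: 40.0
```

Request:
step_arm([
  [-0.4,0.3,0.8,0,0,1],
  [-0.4,0.3,0.8,0,0,1],
  [-0.4,0.3,0.8,0,0,1],
  [-0.4,0.3,0.6,0,0,1],
  [-0.4,0.3,0.5,0,0,1],
  [-0.4,0.3,0.5,0,0,1],
  [-0.4,0.3,0.5,0,0,1],
  [-0.4,0.3,0.5,0,0,1],
  [-0.4,0.4,0.5,0,0,1],
  [-0.4,0.4,0.5,0,0,1],
  [-0.4,0.4,0.4,0,0,1],
  [-0.4,0.4,0.4,0,0,1],
])

```text
clock: 4.87
position: [519.3, 0.3, 278.7]
tool_rot: [3.141, -0.0, 1.341]
contact_force: [-0.5, -0.4, -2.3]
grip_width: 21.0
grip_force: 40.0
```

Request:
step_arm([
  [-0.4,0.4,0,0,0,1],
  [-0.4,0.4,0,0,0,0.55],
  [0,0,0,0,0,0],
  [0,0,0,0,0,0],
])

```text
clock: 5.2
position: [499.7, 20.2, 278.3]
tool_rot: [3.141, -0.0, 1.491]
contact_force: [-0.4, -0.4, -1.2]
grip_width: 22.2
grip_force: 4.0
```

```bash
cat > tray.py <<'E'
from h import *
s=vision.snapshot("wrist"); save(s,"tray1"); st=bot.state(); print(st["clock"],st["position"].round(1),st["tool_rot"].round(3))
r,c=np.nonzero(s["range_z"]>0); W=world(s,np.c_[c,r]); I=s["img"][r,c].astype(int)
def rect(m,n):
    mm=np.zeros((400,640),np.uint8); mm[r[m],c[m]]=1
    k,l,stt,_=cv2.connectedComponentsWithStats(mm); 
    for i in np.argsort(-stt[1:,4])[:2]+1:
        P=cloud(s,l==i); R=cv2.minAreaRect(P[:,:2].astype(np.float32)); print(n,len(P),np.round(R[0],1),np.round(R[1],1),round(R[2],2),np.median(P[:,2]).round(1))
wood=(I[:,0]-I[:,2]>35)&(I[:,0]>90)&(W[:,2]<40)&(W[:,0]<560)
rect(wood,"wood")
rect((W[:,2]>36)&(W[:,2]<60)&(W[:,0]<530)&(W[:,1]>40),"bar")
rect((W[:,2]>125)&(W[:,2]<142)&(W[:,1]<40),"coil")
for d in vision.cut_out(s,"tray_floor"): 
    P=cloud(s,d["pixels"]); print(d["score"],P.mean(0),cv2.minAreaRect(P[:,:2].astype(np.float32)))
E
python3 tray.py
```

```text
5.25 [500.   19.7 278.1] [ 3.141 -0.     1.489]
wood 13575 [435.5 156.7] [188.  136.1] 85.95 11.7
bar 555 [431.9  74.5] [11.7 83. ] 85.23 50.5
bar 440 [61.4 60.7] [ 8.8 53.7] 43.73 45.1
coil 6051 [397.4 -22.2] [ 60.2 153.8] 86.08 133.9
coil 284 [524.7 -16.5] [31.2 12.2] 85.98 133.4
0.72 [437.56415874 162.13263179  13.50635378] ((437.20172119140625, 156.0357666015625), (189.1073455810547, 133.84605407714844), 86.0302963256836)
```

View pics/tray1.png

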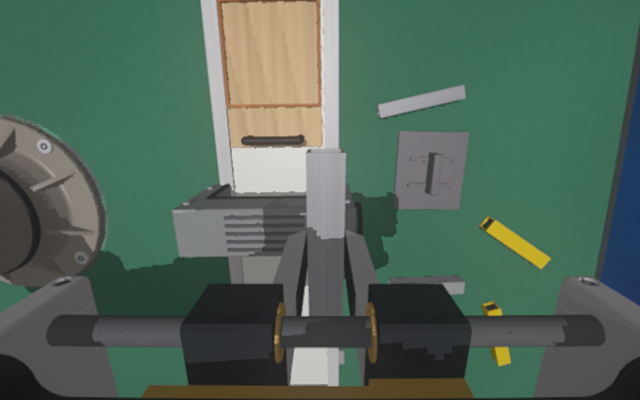

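Grip force dipped to 4 N just now, which is the slackening the task warned of. I'll firm up the grip and check the tube in the hand.

Request:
step_arm([
  [0,0,0,0,0,0],
  [0,0,0,0,0,0],
], gripper=1, force=50)

```text
clock: 5.47
position: [500.2, 19.5, 277.8]
tool_rot: [-3.141, 0.0, 1.489]
contact_force: [-0.2, 0.8, -2.1]
grip_width: 21.5
grip_force: 50.0
```

```bash
cat > held.py <<'E'
from h import *
# held tube: extents in the tool's own axes relative to TCP (a along tube, b closing, z)
s=vision.snapshot("wrist"); st=bot.state(); p=st["position"]; yaw=st["tool_rot"][2]
r,c=np.nonzero(s["range_z"]>0); W=world(s,np.c_[c,r])-p
a=W[:,0]*np.cos(yaw)+W[:,1]*np.sin(yaw); b=W[:,0]*np.sin(yaw)-W[:,1]*np.cos(yaw)
m=(abs(b)<9)&(abs(a)<90)&(W[:,2]>-25)&(W[:,2]<28)
print(st["clock"],st["grip_force"],st["grip_width"],"n",m.sum(),"a range",np.percentile(a[m],[0.5,99.5]).round(1))
for lo in range(10,90,10):
    k=m&(a>=lo)&(a<lo+10)
    if k.sum()>10: print(lo,np.percentile(W[k,2],[5,50,95]).round(1))
E
python3 held.py
```

```text
5.5167 49.99905824661255 21.65957157055564 n 5044 a range [-42.9  60.6]
10 [11.9 12.9 13.9]
20 [11.9 12.9 13.9]
30 [11.8 12.8 13.9]
40 [11.8 12.8 13.8]
50 [-7.2 12.7 13.9]
60 [-8.1 12.1 13.8]
```

Request:
step_arm([
  [-0.555,0.968,0,0,0,0.12],
  [-0.555,0.968,0,0,0,0],
  [-0.555,0.968,0,0,0,0],
  [-0.555,0.968,0,0,0,0],
  [-0.555,0.968,-0.5,0,0,0],
  [-0.555,0.968,-1,0,0,0],
  [-0.555,0.968,-1,0,0,0],
  [0,0,-1,0,0,0],
  [0,0,-1,0,0,0],
  [0,0,-1,0,0,0],
  [0,0,-1,0,0,0],
  [0,0,-1,0,0,0],
])

```text
clock: 6.52
position: [403.0, 189.3, 89.4]
tool_rot: [3.141, -0.0, 1.502]
contact_force: [-0.3, 1.0, -1.4]
grip_width: 21.6
grip_force: 50.0
```

Request:
step_arm([
  [0,0,-0.8,0,0,0],
  [0,0,-0.6,0,0,0],
  [0,0,0,0,0,0],
  [0,0,0,0,0,0],
])

```text
clock: 6.85
position: [402.7, 189.1, 55.2]
tool_rot: [-3.14, 0.001, 1.502]
contact_force: [0.3, -1.0, -2.0]
grip_width: 21.6
grip_force: 50.0
```

Request:
step_arm([
  [0,0,-0.6,0,0,0],
  [0,0,-0.45,0,0,0],
  [0,0,-0.25,0,0,0],
  [0,0,0,0,0,0],
  [0,0,0,0,0,0],
])

```text
clock: 7.27
position: [403.2, 189.6, 23.6]
tool_rot: [3.141, -0.0, 1.503]
contact_force: [0.3, 0.5, -2.1]
grip_width: 21.1
grip_force: 50.0
```

Request:
step_arm([
  [0,0,0,0,0,0],
  [0,0,0,0,0,0],
  [0,0,0,0,0,0],
  [0,0,0,0,0,0],
], gripper=0.3)

```text
clock: 7.6
position: [403.1, 189.5, 23.4]
tool_rot: [3.141, -0.0, 1.503]
contact_force: [-0.8, 0.6, -0.2]
grip_width: 33.1
grip_force: 0.0
```

Request:
step_arm([
  [0,0,0.5,0,0,0],
  [0,0,1,0,0,0],
  [0,0,1,0,0,0],
  [0,0,1,0,0,0],
  [0,0,1,0,0,0],
  [0,0,1,0,0,0],
  [0,0,1,0,0,0],
])

```text
clock: 8.18
position: [402.6, 189.2, 187.0]
tool_rot: [3.141, -0.0, 1.503]
contact_force: [-0.0, 0.4, 0.6]
grip_width: 32.7
grip_force: 0.0
```

Request:
step_arm([
  [0.62,-0.93,0,0,0,-1],
  [0.62,-0.93,0,0,0,-1],
  [0.62,-0.93,0,0,0,-1],
  [0.62,-0.93,0,0,0,-1],
  [0.62,-0.93,0,0,0,-1],
  [0.62,-0.93,0,0,0,-1],
  [0.62,-0.93,0,0,0,-1],
  [0.62,-0.93,0,0,0,-1],
  [0.62,-0.93,0,0,0,-1],
  [0.62,-0.93,0,0,0,-1],
  [0.62,-0.93,0,0,0,-1],
  [0.62,-0.93,-0.5,0,0,-1],
], gripper=0.15)

```text
clock: 9.18
position: [590.6, -90.9, 174.9]
tool_rot: [3.141, -0.003, 0.298]
contact_force: [0.9, 0.0, 0.4]
grip_width: 40.0
grip_force: 0.0
```

Request:
step_arm([
  [0.62,-0.93,-0.5,0,0,-1],
  [0.62,-0.93,-0.8,0,0,-1],
  [0.62,-0.93,-1,0,0,-1],
  [0.64,-0.95,-1,0,0,-0.2],
  [0,0,-1,0,0,0],
  [0,0,-1,0,0,0],
  [0,0,0,0,0,0],
])

```text
clock: 9.77
position: [648.5, -182.6, 35.6]
tool_rot: [-3.141, 0.007, -0.018]
contact_force: [-0.3, 1.0, -0.7]
grip_width: 40.0
grip_force: 0.0
```

Request:
step_arm([
  [0,0,0,0,0,0],
])

```text
clock: 9.85
position: [650.5, -182.9, 39.8]
tool_rot: [-3.141, 0.002, -0.017]
contact_force: [0.6, -0.1, 0.4]
grip_width: 40.0
grip_force: 0.0
```

Request:
step_arm([
  [0,0,-0.7,0,0,0],
  [0.04,0,-0.66,0,0,0],
  [0,0,0,0,0,0],
  [0,0,0,0,0,0],
])

```text
clock: 10.18
position: [652.8, -182.9, 8.0]
tool_rot: [-3.142, -0.001, -0.017]
contact_force: [0.4, 0.5, -0.0]
grip_width: 40.1
grip_force: 0.0
```

Request:
step_arm([
  [0,0,0,0,0,0],
  [0,0,0,0,0,0],
  [0,0,0,0,0,0],
  [0,0,0,0,0,0],
  [0,0,0,0,0,0],
], gripper=1, force=50)

```text
clock: 10.6
position: [653.1, -183.5, 7.9]
tool_rot: [3.141, -0.002, -0.018]
contact_force: [-2.6, -0.1, 9.6]
grip_width: 21.6
grip_force: 50.0
```

Request:
step_arm([
  [0,0,1,0,0,0],
  [0,0,1,0,0,0],
  [0,0,1,0,0,0],
  [0,0,1,0,0,0],
  [0,0,1,0,0,0],
])

```text
clock: 11.02
position: [652.1, -183.0, 133.0]
tool_rot: [-3.141, -0.0, -0.017]
contact_force: [1.0, -0.4, -0.9]
grip_width: 21.4
grip_force: 50.0
```

Request:
step_arm([
  [-0.38,0.51,0.6,0,0,1],
  [-0.38,0.51,0.6,0,0,1],
  [-0.38,0.51,0.6,0,0,1],
  [-0.38,0.51,0.6,0,0,1],
  [-0.38,0.51,0.6,0,0,1],
  [-0.38,0.51,0.6,0,0,1],
  [-0.38,0.51,0.6,0,0,1],
  [-0.38,0.51,0.6,0,0,1],
  [-0.38,0.51,0.5,0,0,1],
  [-0.38,0.51,0.5,0,0,1],
  [-0.38,0.51,0,0,0,1],
  [-0.38,0.51,0,0,0,1],
])

```text
clock: 12.02
position: [538.0, -29.6, 277.7]
tool_rot: [3.14, -0.001, 1.188]
contact_force: [-0.5, -0.6, -1.9]
grip_width: 21.3
grip_force: 50.0
```

Request:
step_arm([
  [-0.38,0.51,0,0,0,1],
  [-0.38,0.51,0,0,0,1],
  [-0.38,0.51,0,0,0,1],
  [-0.38,0.47,0,0,0,0.19],
  [0,0,0,0,0,0],
  [0,0,0,0,0,0],
])

```text
clock: 12.52
position: [500.1, 20.2, 276.8]
tool_rot: [3.141, -0.0, 1.5]
contact_force: [-0.5, -0.8, -2.3]
grip_width: 20.9
grip_force: 50.0
```

```bash
python3 held.py
cat > tr.py <<'E'
from h import *
import sys
C=np.array([439,186.4]); a=np.radians(-4.0); ux=np.array([np.cos(a),np.sin(a)]); uy=np.array([-np.sin(a),np.cos(a)])
def loc(W): d=W[:,:2]-C; return np.c_[d@ux,d@uy,W[:,2]]
if __name__=="__main__":
    s=vision.snapshot("wrist"); save(s,sys.argv[1])
    r,c=np.nonzero(s["range_z"]>0); L=loc(world(s,np.c_[c,r]))
    for lo,hi,n in [(28,38,"thick top"),(38,60,"bars/pad"),(60,75,"rib")]:
        m=(abs(L[:,0])<66)&(abs(L[:,1])<122)&(L[:,2]>lo)&(L[:,2]<hi)
        mm=np.zeros((400,640),np.uint8); mm[r[m],c[m]]=1
        k,l,stt,_=cv2.connectedComponentsWithStats(mm)
        for i in range(1,k):
            if stt[i,4]>80:
                P=loc(cloud(s,l==i)); R=cv2.minAreaRect(P[:,:2].astype(np.float32)); print(n,len(P),np.round(R[0],1),np.round(R[1],1),round(R[2],1),"z",np.percentile(P[:,2],[10,50,90]).round(1))
E
python3 tr.py tray2
```

```text
12.5667 49.998157024383545 21.709813397596598 n 4985 a range [-41.4  59.7]
10 [12.9 13.9 14.9]
20 [12.9 13.9 14.9]
30 [12.8 13.8 14.8]
40 [12.8 13.9 14.8]
50 [-6.4 13.7 14.9]
thick top 1755 [-36.7  -0.2] [ 22.8 113.9] 0.3 z [32.4 33.7 34.8]
bars/pad 552 [   0.7 -112.3] [10.6 83.1] 89.8 z [47.9 50.6 52.2]
```

Request:
step_arm([
  [-0.144,0.935,0,0,0,0],
  [-0.144,0.935,0,0,0,0],
  [-0.144,0.935,0,0,0,0],
  [-0.144,0.935,0,0,0,0],
  [-0.144,0.935,-0.5,0,0,0],
  [-0.144,0.935,-1,0,0,0],
  [-0.144,0.935,-1,0,0,0],
  [0,0,-1,0,0,0],
  [0,0,-1,0,0,0],
  [0,0,-1,0,0,0],
  [0,0,-1,0,0,0],
  [0,0,-1,0,0,0],
])

```text
clock: 13.62
position: [475.6, 182.9, 87.7]
tool_rot: [3.141, 0.0, 1.499]
contact_force: [1.5, 0.4, -2.3]
grip_width: 21.7
grip_force: 50.0
```

Request:
step_arm([
  [0,0,-0.8,0,0,0],
  [0,0,-0.6,0,0,0],
  [0,0,0,0,0,0],
  [0,0,0,0,0,0],
])

```text
clock: 13.95
position: [475.2, 182.9, 53.6]
tool_rot: [-3.14, 0.001, 1.5]
contact_force: [0.6, -0.3, -1.9]
grip_width: 21.5
grip_force: 50.0
```

Request:
step_arm([
  [0,0.03,-0.6,0,0,0],
  [0,0,-0.45,0,0,0],
  [0,0,-0.25,0,0,0],
  [0,0,0,0,0,0],
  [0,0,0,0,0,0],
])

```text
clock: 14.37
position: [475.2, 184.2, 21.7]
tool_rot: [-3.141, 0.0, 1.501]
contact_force: [0.4, 0.4, -2.1]
grip_width: 21.3
grip_force: 50.0
```

Request:
step_arm([
  [0,0,0,0,0,0],
  [0,0,0,0,0,0],
  [0,0,0,0,0,0],
  [0,0,0,0,0,0],
], gripper=0.3)

```text
clock: 14.7
position: [475.4, 184.3, 21.9]
tool_rot: [3.141, -0.0, 1.502]
contact_force: [0.3, -0.1, 0.2]
grip_width: 33.0
grip_force: 0.0
```

Request:
step_arm([
  [0,0,0.5,0,0,0],
  [0,0,1,0,0,0],
  [0,0,1,0,0,0],
  [0,0,1,0,0,0],
  [0,0,1,0,0,0],
  [0,0,1,0,0,0],
  [0,0,1,0,0,0],
])

```text
clock: 15.28
position: [475.0, 184.1, 185.5]
tool_rot: [3.141, -0.0, 1.502]
contact_force: [0.1, -0.2, 0.0]
grip_width: 32.5
grip_force: 0.0
```

Request:
step_arm([
  [0.38,-0.8,0.6,0,0,0],
  [0.38,-1,0.6,0,0,0],
  [0.38,-1,0.6,0,0,0],
  [0.38,-1,0.6,0,0,0],
  [0.38,-1,0.6,0,0,0],
  [0.38,-1,0.6,0,0,0],
  [0.38,-1,0,0,0,0],
  [0.38,-1,0,0,0,0],
  [0.38,-1,0,0,0,0],
  [0,0,0,0,0,0],
  [0,0,0,0,0,0],
], gripper=0.15)

```text
clock: 16.2
position: [560.6, -37.0, 273.9]
tool_rot: [-3.141, 0.0, 1.499]
contact_force: [0.0, 0.2, 0.2]
grip_width: 39.5
grip_force: 0.0
```

```bash
python3 tr.py tray3
cat > pad.py <<'E'
from h import *
s=vision.snapshot("wrist"); save(s,"pad"); print(bot.state()["position"])
r,c=np.nonzero(s["range_z"]>0); W=world(s,np.c_[c,r])
for lo,hi in [(3,9),(10,40),(28,38)]:
    m=(W[:,2]>lo)&(W[:,2]<hi)&(W[:,0]>560)&(W[:,0]<760)&(W[:,1]>-150)&(W[:,1]<350)
    mm=np.zeros((400,640),np.uint8); mm[r[m],c[m]]=1
    k,l,stt,_=cv2.connectedComponentsWithStats(mm)
    for i in range(1,k):
        if stt[i,4]>80:
            P=cloud(s,l==i); R=cv2.minAreaRect(P[:,:2].astype(np.float32)); print(lo,hi,len(P),np.round(R[0],1),np.round(R[1],1),round(R[2],1),"z",np.percentile(P[:,2],[10,50,90]).round(1))
E
python3 pad.py
```

```text
thick top 1071 [-36.3 -27.8] [23.6 62.1] 1.1 z [32.2 33.7 34.7]
thick top 1026 [ 35.3 -29.3] [23.3 63.8] 0.5 z [32.3 33.6 34.7]
bars/pad 596 [   0.8 -112.4] [82.5 11.6] 0.6 z [48.2 50.6 52.1]
[560.3998499 -34.9414155 273.9364183]
3 9 5178 [658.4   5.4] [120.3 104.4] 84.7 z [3.6 4.6 6. ]
10 40 1338 [640.4 108.3] [119.3  18.9] 8.0 z [16.4 17.5 18.7]
10 40 511 [658.2   5.5] [59.7 12.6] 84.8 z [18.5 32.  33.3]
10 40 189 [756.  -90.5] [21.4 25.6] 51.1 z [18.  21.3 22.4]
28 38 397 [658.2   5. ] [58.7 12.5] 84.8 z [31.  32.3 33.4]
```

View pics/pad.png

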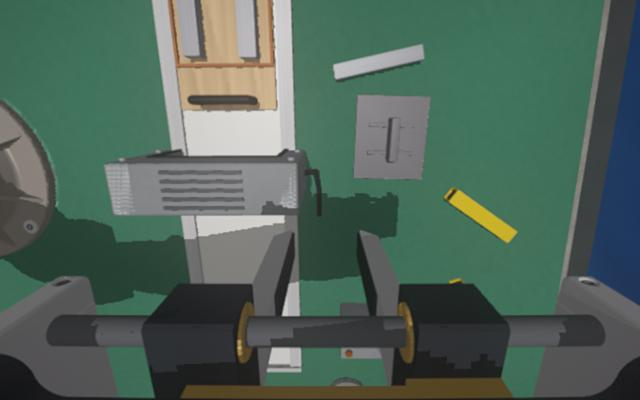

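The pad lies flat at (658,5), pixel (393,138). Both thick tubes sit in the tray at ±36 mm. Picking up the pad.

Request:
step_arm([
  [0.39,0.16,-0.9,0,0,-0.22],
  [0.39,0.16,-0.9,0,0,0],
  [0.39,0.16,-0.9,0,0,0],
  [0.39,0.16,-0.9,0,0,0],
  [0.39,0.16,-0.9,0,0,0],
  [0.39,0.16,-0.9,0,0,0],
  [0.39,0.16,-0.9,0,0,0],
  [0.39,0.16,-0.9,0,0,0],
  [0.39,0.16,-0.9,0,0,0],
  [0.39,0.18,-0.9,0,0,0],
  [0,0,0,0,0,0],
  [0,0,0,0,0,0],
])

```text
clock: 17.3
position: [657.2, 6.1, 48.2]
tool_rot: [-3.139, -0.0, 1.482]
contact_force: [0.6, 0.5, 0.2]
grip_width: 39.9
grip_force: 0.0
```

Request:
step_arm([
  [0,0,-0.6,0,0,0],
  [0,0,-0.6,0,0,0],
  [0,0,-0.25,0,0,0],
  [0,0,0,0,0,0],
  [0,0,0,0,0,0],
])

```text
clock: 17.72
position: [658.3, 4.8, 13.9]
tool_rot: [3.141, -0.0, 1.48]
contact_force: [0.5, -0.1, 0.6]
grip_width: 40.1
grip_force: 0.0
```

Request:
step_arm([
  [0,0,0,0,0,0],
  [0,0,0,0,0,0],
  [0,0,0,0,0,0],
  [0,0,0,0,0,0],
  [0,0,0,0,0,0],
  [0,0,0,0,0,0],
], gripper=1, force=35)

```text
clock: 18.22
position: [658.3, 4.8, 13.1]
tool_rot: [3.141, -0.0, 1.48]
contact_force: [-1.8, -0.1, 4.6]
grip_width: 11.6
grip_force: 35.0
```

Request:
step_arm([
  [0,0,1,0,0,0],
  [0,0,1,0,0,0],
  [0,0.4,1,0,0,0.11],
  [-0.2,0.84,1,0,0,0.11],
  [-0.8,0.8,1,0,0,0],
  [-0.97,0.8,0.5,0,0,0],
  [-0.97,0.8,0,0,0,0],
  [-0.97,0.8,0,0,0,0],
  [-0.97,0.8,0,0,0,0],
  [-0.97,0.8,0,0,0,0],
  [-0.97,0.6,0,0,0,0],
  [-0.97,0.6,0,0,0,0],
])

```text
clock: 19.22
position: [462.0, 186.5, 150.2]
tool_rot: [-3.142, -0.0, 1.502]
contact_force: [0.4, -0.1, -1.0]
grip_width: 11.6
grip_force: 35.0
```

Request:
step_arm([
  [-0.98,0.4,0,0,0,0],
  [-0.97,0.4,-0.5,0,0,0],
  [0,0,-1,0,0,0],
  [0,0,-1,0,0,0],
  [0,0,-0.6,0,0,0],
  [0,0,0,0,0,0],
  [0,0,0,0,0,0],
])

```text
clock: 19.8
position: [414.3, 205.5, 72.6]
tool_rot: [-3.14, 0.001, 1.502]
contact_force: [-1.0, 0.0, -0.0]
grip_width: 11.7
grip_force: 35.0
```

```bash
cat > pose.py <<'E'
from tr import *
st=bot.state(); print(st["clock"],loc(st["position"][None]).round(1),st["tool_rot"].round(3),"want yaw 1.501",st["grip_force"],st["grip_width"])
E
python3 pose.py; python3 tr.py pad_h | grep -v thick
```

```text
19.8 [[-26.   17.4  72.6]] [-3.140e+00  1.000e-03  1.502e+00] want yaw 1.501 34.999549984931946 11.687484704106415
bars/pad 2395 [ -0.2 110.8] [82.5 11.4] 0.1 z [48.5 50.6 51.9]
bars/pad 667 [ -25.  -111.4] [11.7 32.6] 88.8 z [42.3 49.3 51.7]
rib 14523 [-20.1  30.7] [94.3 91.9] 89.9 z [63.3 64.2 65.3]
rib 395 [-26.1 -27.4] [29.4 18.2] 90.0 z [63.6 64.2 65. ]
```

Request:
step_arm([
  [0.5,-0.4,0,0,0,0],
  [0.5,-0.4,0,0,0,0],
  [0,0,0,0,0,0],
  [0,0,0,0,0,0],
  [0,0,-0.5,0,0,0],
  [0,0,-0.3,0,0,0],
  [0,0,0,0,0,0],
  [0,0,0,0,0,0],
])

```text
clock: 20.52
position: [439.2, 186.0, 52.7]
tool_rot: [-3.141, 0.0, 1.502]
contact_force: [-0.1, 0.8, -0.6]
grip_width: 12.1
grip_force: 35.0
```

```bash
python3 pose.py
```

```text
20.5167 [[ 0.2 -0.4 52.7]] [-3.141  0.     1.502] want yaw 1.501 34.99949276447296 12.067741011168106
```

Request:
step_arm([
  [0,0,-0.12,0,0,0],
  [0,0,-0.08,0,0,0],
  [0,0,0,0,0,0],
  [0,0,0,0,0,0],
])

```text
clock: 20.85
position: [439.6, 185.8, 47.8]
tool_rot: [-3.142, -0.0, 1.502]
contact_force: [0.3, -0.5, -1.9]
grip_width: 11.7
grip_force: 35.0
```

Request:
step_arm([
  [0,0,0,0,0,0],
  [0,0,0,0,0,0],
  [0,0,0,0,0,0],
  [0,0,0,0,0,0],
], gripper=0.3)

```text
clock: 21.18
position: [439.7, 185.8, 47.8]
tool_rot: [3.142, -0.0, 1.502]
contact_force: [-0.3, 0.3, 0.3]
grip_width: 32.2
grip_force: 0.0
```

Request:
step_arm([
  [0,0,0.5,0,0,0],
  [0,0,1,0,0,0],
  [0,0,1,0,0,0],
  [0.3,0,1,0,0,0],
  [0.6,-0.5,1,0,0,0],
  [0.8,-1,1,0,0,0],
  [0.8,-1,1,0,0,0],
  [0.8,-1,1,0,0,0],
  [0.8,-1,0.5,0,0,0],
  [0.4,-1,0.5,0,0,0],
  [0,0,0,0,0,0],
  [0,0,0,0,0,0],
])

```text
clock: 22.18
position: [552.6, 46.9, 260.6]
tool_rot: [3.141, -0.0, 1.499]
contact_force: [0.0, 0.4, -0.7]
grip_width: 32.6
grip_force: 0.0
```

```bash
python3 tr.py pad2; python3 pad.py
```

```text
bars/pad 6493 [0.3 0.3] [119.1 104.1] 89.9 z [38.2 39.  40.8]
bars/pad 573 [   0.7 -112.2] [10.8 83.3] 89.8 z [47.1 50.6 52.1]
rib 641 [ 0.1 -0.3] [59.1 13. ] 89.8 z [64.  66.5 67.7]
[551.50920608  49.07241907 259.66408268]
10 40 85 [595.  263.7] [34.2  3.7] 5.7 z [10.9 15.6 18.2]
10 40 1227 [641.  108.7] [120.4  18.3] 8.4 z [16.4 17.6 18.6]
10 40 194 [755.4 -90. ] [22.  24.3] 52.5 z [13.5 21.4 22.5]
```

View pics/pad2.png

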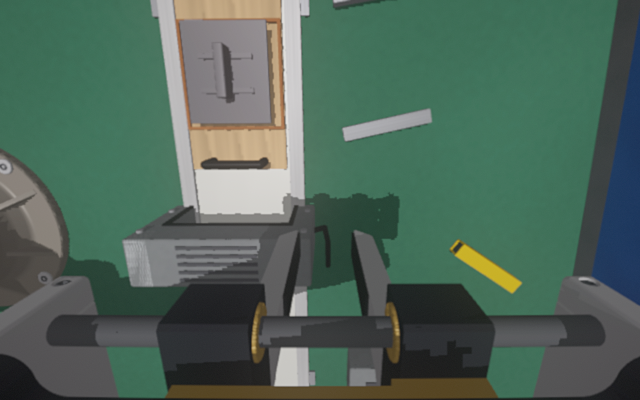

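The pad lies level and square on the tubes, at pixel (225,70). Next is thin tube 1, at pixel (388,125).

Request:
step_arm([
  [0.3,0.2,-0.5,0,0,-1],
  [0.3,0.2,-0.5,0,0,-1],
  [0.3,0.2,-0.5,0,0,-1],
  [0.3,0.2,-0.5,0,0,-1],
  [0.3,0.2,-0.7,0,0,-1],
  [0.3,0.2,-0.7,0,0,-1],
  [0.3,0.2,-0.7,0,0,-1],
  [0.3,0.2,-0.7,0,0,-1],
  [0.3,0.2,-0.7,0,0,-1],
  [0.3,0.2,-0.7,0,0,-1],
  [0.3,0.2,-0.7,0,0,-1],
  [0.28,0.18,-0.7,0,0,-1],
], gripper=0.2)

```text
clock: 23.28
position: [640.9, 109.8, 68.7]
tool_rot: [-3.141, 0.001, 0.299]
contact_force: [-1.3, -0.1, 0.1]
grip_width: 37.8
grip_force: 0.0
```

Request:
step_arm([
  [0,0,-0.7,0,0,-1],
  [0,0,-0.5,0,0,-0.56],
  [0,0,0,0,0,0],
  [0,0,0,0,0,0],
  [0,0,0,0,0,0],
])

```text
clock: 23.7
position: [641.6, 108.6, 40.8]
tool_rot: [-3.141, -0.0, 0.149]
contact_force: [1.1, 0.7, 0.5]
grip_width: 37.5
grip_force: 0.0
```

Request:
step_arm([
  [0,0,-0.6,0,0,0],
  [0,0,-0.6,0,0,0],
  [0,0,-0.18,0,0,0],
  [0,0,0,0,0,0],
  [0,0,0,0,0,0],
])

```text
clock: 24.12
position: [642.0, 107.8, 6.6]
tool_rot: [-3.141, -0.001, 0.146]
contact_force: [-0.8, -0.2, 1.0]
grip_width: 37.5
grip_force: 0.0
```

Request:
step_arm([
  [0,0,0,0,0,0],
  [0,0,0,0,0,0],
  [0,0,0,0,0,0],
  [0,0,0,0,0,0],
  [0,0,0,0,0,0],
], gripper=1, force=50)

```text
clock: 24.53
position: [642.0, 107.8, 6.3]
tool_rot: [-3.141, -0.001, 0.146]
contact_force: [-1.4, -0.2, 6.5]
grip_width: 17.3
grip_force: 50.0
```

Request:
step_arm([
  [0,0,1,0,0,0],
  [0,0,1,0,0,0],
  [0,0,1,0,0,0.5],
  [0,0,1,0,0,1],
  [-0.5,0,1,0,0,1],
  [-0.5,0,1,0,0,1],
  [-0.5,0,1,0,0,1],
  [-0.5,0,1,0,0,1],
  [-0.5,0,1,0,0,1],
  [-0.5,0,0,0,0,1],
  [-0.5,0,0,0,0,1],
  [-0.5,0,0,0,0,1],
])

```text
clock: 25.53
position: [541.1, 107.7, 231.3]
tool_rot: [3.141, -0.001, 1.101]
contact_force: [-0.4, 0.7, -1.5]
grip_width: 17.1
grip_force: 50.0
```

Request:
step_arm([
  [-0.5,0,0,0,0,1],
  [-0.5,0.3,0,0,0,1],
  [-0.5,0.3,0,0,0,1],
  [-0.5,0.3,0,0,0,1],
  [-0.5,0.3,0,0,0,1.0],
  [0,0,0,0,0,0.02],
  [0,0,0,0,0,0],
])

```text
clock: 26.12
position: [478.9, 137.9, 231.0]
tool_rot: [3.141, -0.0, 1.597]
contact_force: [0.5, -0.6, -0.3]
grip_width: 17.6
grip_force: 50.0
```

```bash
python3 held.py; python3 pose.py
```

```text
26.1667 49.99935328960419 17.71221469141138 n 4816 a range [-43.6  60.2]
10 [10.3 11.4 12.3]
20 [10.5 11.3 12.3]
30 [10.4 11.4 12.3]
40 [10.3 11.4 12.4]
50 [-4.4 11.3 12.3]
60 [-5.1  5.4 11.2]
26.1667 [[ 43.7 -45.9 230.9]] [ 3.141 -0.     1.596] want yaw 1.501 49.99935328960419 17.71221469141138
```

Request:
step_arm([
  [-0.75,0.51,0,0,0,-0.95],
  [-0.75,0.51,-0.5,0,0,0],
  [-0.75,0.51,-1,0,0,0],
  [-0.74,0.51,-1,0,0,0],
  [0,0,-1,0,0,0],
  [0,0,-1,0,0,0],
  [0,0,-1,0,0,0],
  [0,0,-0.7,0,0,0],
  [0,0,0,0,0,0],
  [0,0,0,0,0,0],
  [0,0,0,0,0,0],
])

```text
clock: 27.08
position: [405.2, 188.8, 76.6]
tool_rot: [3.141, -0.0, 1.501]
contact_force: [0.1, 1.5, -1.1]
grip_width: 17.4
grip_force: 50.0
```

```bash
python3 pose.py
```

```text
27.0833 [[-33.9   0.1  76.6]] [ 3.141 -0.     1.501] want yaw 1.501 49.99966263771057 17.362206828330205
```

Request:
step_arm([
  [-0.04,0,-0.5,0,0,0],
  [0,0,-0.4,0,0,0],
  [0,0,-0.2,0,0,0],
  [0,0,-0.1,0,0,0],
  [0,0,0,0,0,0],
  [0,0,0,0,0,0],
])

```text
clock: 27.58
position: [403.6, 188.8, 46.0]
tool_rot: [3.142, -0.0, 1.503]
contact_force: [-0.3, -0.0, -0.7]
grip_width: 17.5
grip_force: 50.0
```

Request:
step_arm([
  [0,0,0,0,0,0],
  [0,0,0,0,0,0],
  [0,0,0,0,0,0],
  [0,0,0,0,0,0],
], gripper=0.47)

```text
clock: 27.92
position: [403.5, 188.8, 45.9]
tool_rot: [3.141, -0.0, 1.503]
contact_force: [0.3, 0.1, -1.3]
grip_width: 24.8
grip_force: 0.0
```

Request:
step_arm([
  [0,0,0.5,0,0,0],
  [0,0,1,0,0,0],
  [0,0,1,0,0,0],
  [0,0,1,0,0,0],
  [0.5,0,1,0,0,0],
  [0.5,0,1,0,0,0],
  [0.5,0,1,0,0,0],
  [1,0,1,0,0,0],
  [1,0,1,0,0,0],
  [1,0,0,0,0,0],
  [1,0,0,0,0,0],
  [1,0,0,0,0,0],
])

```text
clock: 28.92
position: [567.2, 188.7, 258.8]
tool_rot: [3.141, -0.0, 1.503]
contact_force: [0.5, 0.2, 0.3]
grip_width: 24.7
grip_force: 0.0
```

Request:
step_arm([
  [1,-0.5,0,0,0,0],
  [1,-0.5,0,0,0,0],
  [0,0,0,0,0,0],
  [0,0,0,0,0,0],
], gripper=0.2)

```text
clock: 29.25
position: [616.5, 162.7, 257.5]
tool_rot: [-3.141, 0.001, 1.501]
contact_force: [-0.4, 0.6, 0.3]
grip_width: 37.9
grip_force: 0.0
```

```bash
python3 tr.py t1; python3 pad.py
```

```text
bars/pad 758 [  0.5 110.1] [11.5 82.9] 89.6 z [46.8 50.5 52.1]
bars/pad 5814 [ 3.6 -0.3] [120.2  98.3] 89.8 z [38.4 39.7 56.9]
bars/pad 488 [   1.5 -111.5] [10.5 82.1] 89.8 z [46.2 50.6 52.1]
rib 536 [0.5 0.3] [12.5 59.3] 0.0 z [62.8 66.3 67.3]
[615.27829571 164.16147693 258.00844076]
10 40 1360 [636.9 275.2] [120.2  18.3] 5.4 z [16.4 17.6 18.6]
```

View pics/t1.png

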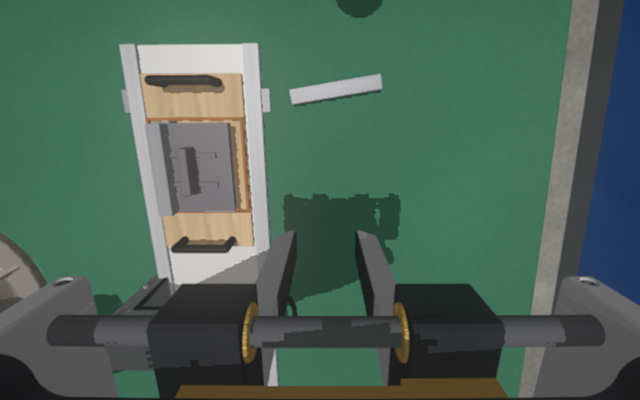

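Request:
step_arm([
  [0.07,0.37,-0.4,0,0,-1],
  [0.07,0.37,-0.4,0,0,-1],
  [0.07,0.37,-0.4,0,0,-1],
  [0.07,0.37,-0.4,0,0,-1],
  [0.07,0.37,-0.7,0,0,-1],
  [0.07,0.37,-0.7,0,0,-1],
  [0.07,0.37,-0.7,0,0,-1],
  [0.07,0.37,-0.7,0,0,-1],
  [0.07,0.37,-0.7,0,0,-1],
  [0.07,0.37,-0.7,0,0,-1],
  [0.07,0.37,-0.7,0,0,-1],
  [0.07,0.37,-0.7,0,0,-1],
])

```text
clock: 30.35
position: [635.9, 276.3, 77.9]
tool_rot: [-3.141, -0.0, 0.299]
contact_force: [-0.0, 0.8, 0.2]
grip_width: 37.8
grip_force: 0.0
```

Request:
step_arm([
  [0,0,-0.7,0,0,-1],
  [0,0,-0.7,0,0,-1],
  [0,0,-0.1,0,0,-0.07],
  [0,0,0,0,0,0],
  [0,0,0,0,0,0],
])

```text
clock: 30.77
position: [636.8, 275.3, 41.7]
tool_rot: [-3.141, -0.001, 0.1]
contact_force: [1.2, -0.7, 0.6]
grip_width: 37.5
grip_force: 0.0
```

Request:
step_arm([
  [0,0,-0.6,0,0,0],
  [0,0,-0.6,0,0,0],
  [0,0,-0.2,0,0,0],
  [0,0,0,0,0,0],
  [0,0,0,0,0,0],
])

```text
clock: 31.18
position: [636.7, 274.5, 5.3]
tool_rot: [3.141, 0.001, 0.096]
contact_force: [0.3, 0.1, 1.1]
grip_width: 37.3
grip_force: 0.0
```

Request:
step_arm([
  [0,0,0,0,0,0],
  [0,0,0,0,0,0],
  [0,0,0,0,0,0],
  [0,0,0,0,0,0],
  [0,0,0,0,0,0],
], gripper=1, force=50)

```text
clock: 31.6
position: [637.2, 274.8, 6.2]
tool_rot: [-3.141, -0.001, 0.096]
contact_force: [-0.3, -0.6, 4.5]
grip_width: 17.4
grip_force: 50.0
```

Request:
step_arm([
  [0,0,1,0,0,0],
  [0,0,1,0,0,0],
  [0,0,1,0,0,1],
  [-0.5,-0.3,1,0,0,1],
  [-0.5,-0.3,1,0,0,1],
  [-0.5,-0.3,0.5,0,0,1],
  [-0.5,-0.3,0,0,0,1],
  [-0.5,-0.3,0,0,0,1],
  [-0.5,-0.3,0,0,0,1],
  [-0.5,-0.3,0,0,0,1],
  [-0.5,-0.3,0,0,0,1],
  [-0.5,-0.3,0,0,0,1],
])

```text
clock: 32.6
position: [523.6, 206.8, 143.3]
tool_rot: [3.142, -0.0, 1.101]
contact_force: [-0.5, 0.0, -1.5]
grip_width: 17.6
grip_force: 50.0
```

Request:
step_arm([
  [-0.5,-0.3,0,0,0,1],
  [-0.5,-0.3,0,0,0,1],
  [-0.5,-0.3,0,0,0,1],
  [-0.5,-0.35,0,0,0,1],
  [0,0,0,0,0,0.02],
  [0,0,0,0,0,0],
  [0,0,0,0,0,0],
])

```text
clock: 33.18
position: [474.9, 176.3, 143.5]
tool_rot: [3.141, -0.001, 1.496]
contact_force: [-0.4, 0.6, -0.5]
grip_width: 17.4
grip_force: 50.0
```

```bash
python3 held.py; python3 pose.py
```

```text
33.2333 49.999462366104126 17.125619782517976 n 4993 a range [-43.9  60.8]
10 [10.7 11.6 12.7]
20 [10.7 11.6 12.6]
30 [10.6 11.6 12.6]
40 [10.7 11.7 12.7]
50 [10.2 11.7 12.7]
60 [-5.7  8.7 12.4]
33.2333 [[ 36.5  -7.5 143.4]] [ 3.141 -0.     1.496] want yaw 1.501 49.999462366104126 17.125619782517976
```

Request:
step_arm([
  [-0.02,0.28,-0.7,0,0,0.05],
  [0,0,-1,0,0,0],
  [0,0,-1,0,0,0],
  [0,0,0,0,0,0],
  [0,0,0,0,0,0],
  [0,0,0,0,0,0],
])

```text
clock: 33.73
position: [474.6, 183.4, 76.7]
tool_rot: [3.141, -0.0, 1.502]
contact_force: [0.0, 0.7, -0.9]
grip_width: 17.6
grip_force: 50.0
```

```bash
python3 pose.py
```

```text
33.7333 [[35.7 -0.5 76.7]] [ 3.141 -0.     1.502] want yaw 1.501 49.99938368797302 17.581735769405316
```

Request:
step_arm([
  [0,0,-0.5,0,0,0],
  [0,0,-0.4,0,0,0],
  [0,0,-0.2,0,0,0],
  [0,0,-0.1,0,0,0],
  [0,0,0,0,0,0],
  [0,0,0,0,0,0],
])

```text
clock: 34.23
position: [474.1, 183.1, 46.0]
tool_rot: [3.141, -0.0, 1.503]
contact_force: [-0.1, 0.8, -0.9]
grip_width: 17.7
grip_force: 50.0
```

Request:
step_arm([
  [0,0,0,0,0,0],
  [0,0,0,0,0,0],
  [0,0,0,0,0,0],
  [0,0,0,0,0,0],
], gripper=0.47)

```text
clock: 34.57
position: [474.0, 183.1, 46.0]
tool_rot: [3.141, -0.0, 1.503]
contact_force: [0.1, 0.3, -0.0]
grip_width: 25.0
grip_force: 0.0
```

Request:
step_arm([
  [0,0,0.5,0,0,0],
  [0,0,1,0,0,0],
  [0,0,1,0,0,0],
  [0,0,1,0,0,0],
  [0,0,1,0,0,0],
  [0,0,1,0,0,0],
  [0.3,-1,1,0,0,0],
  [0.3,-1,1,0,0,0],
  [0.3,-1,1,0,0,0],
  [0.3,-1,1,0,0,0],
  [0.3,-1,0,0,0,0],
  [0.3,-1,0,0,0,0],
])

```text
clock: 35.57
position: [519.7, 31.8, 285.1]
tool_rot: [3.139, -0.001, 1.503]
contact_force: [0.8, -0.2, -0.6]
grip_width: 24.9
grip_force: 0.0
```

Request:
step_arm([
  [0,0,0,0,0,0],
  [0,0,0,0,0,0],
], gripper=1)

```text
clock: 35.73
position: [518.9, 31.8, 283.3]
tool_rot: [3.142, -0.0, 1.5]
contact_force: [-0.9, 0.6, -0.1]
grip_width: 14.8
grip_force: 0.0
```

```bash
python3 tr.py packed
```

```text
bars/pad 6803 [0.  0.5] [104.5 120.2] 0.0 z [38.5 49.1 57.4]
bars/pad 541 [ 1.000e-01 -1.129e+02] [83.4 11.4] 0.3 z [47.9 50.5 52.1]
rib 565 [ 0.  -0.2] [59.5 12.7] 89.9 z [64.7 66.4 67.6]
```

View pics/packed.png

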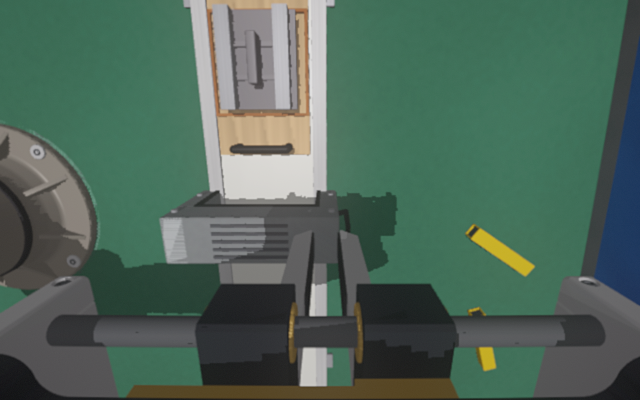

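The packing is right, with a thin tube on each side of the rib at pixels (225,58) and (281,58). Now the switch.

Request:
step_arm([
  [0.47,-0.98,0,0,0,0],
  [0.47,-0.98,0,0,0,0],
  [0.47,-0.98,0,0,0,0],
  [0.47,-0.98,0,0,0,0],
  [0.47,-0.98,0,0,0,0],
  [0.47,-0.98,0,0,0,0],
  [0.47,-0.98,0,0,0,0],
  [0.47,-0.98,0,0,0,0],
  [0.47,-0.98,0,0,0,0],
  [0.47,-0.98,-0.7,0,0,0],
  [0.47,-0.98,-0.7,0,0,0],
  [0.47,-0.98,-0.7,0,0,0],
])

```text
clock: 36.78
position: [661.0, -260.2, 229.7]
tool_rot: [3.142, -0.001, 1.505]
contact_force: [0.2, -0.0, -0.5]
grip_width: 0.4
grip_force: 0.0
```

Request:
step_arm([
  [0.47,-0.98,-0.9,0,0,0],
  [0.47,-0.98,-0.9,0,0,0],
  [0,0,0,0,0,0],
  [0,0,0,0,0,0],
])

```text
clock: 37.12
position: [683.0, -309.5, 183.0]
tool_rot: [-3.138, -0.001, 1.502]
contact_force: [-0.5, 0.5, 0.2]
grip_width: 0.1
grip_force: 0.0
```

```bash
cat > sw.py <<'E'
from h import *
import sys
st=bot.state(); print(st["clock"],st["position"].round(1))
for n in ["scene","side"]:
    s=vision.snapshot(n); save(s,n+sys.argv[1])
    r,c=np.nonzero(s["range_z"]>0); W=world(s,np.c_[c,r])
    m=(W[:,2]>78)&(W[:,2]<114)&(abs(W[:,0]-615)<65)&(abs(W[:,1]+307)<25)&(s["img"][r,c].max(1)<90)
    b=(W[:,2]>46)&(W[:,2]<57)&(abs(W[:,0]-615)<65)&(abs(W[:,1]+307)<60)
    R=cv2.minAreaRect(W[b,:2].astype(np.float32)); print(n,"ball",m.sum(),W[m].mean(0).round(1),W[m].min(0).round(1),W[m].max(0).round(1),"box",np.round(R[0],1),np.round(R[1],1),round(R[2],1))
E
python3 sw.py 1
```

```text
37.1167 [ 683.  -309.5  183. ]
scene ball 66 [ 647.7 -314.7  105. ] [ 632.8 -321.4   83.3] [ 654.7 -304.7  112.2] box [ 616.3 -309.9] [ 76.1 103.8] 84.4
side ball 21 [ 641.2 -305.1  103.4] [ 634.8 -311.6   94.2] [ 649.1 -298.8  110.5] box [ 613.7 -305. ] [ 88.9 102.7] 87.2
```

Request:
step_arm([
  [0,0,-1,0,0,0],
  [0,0,-1,0,0,0],
  [0,0,-1,0,0,0],
  [0,0,-0.9,0,0,0],
  [0,0,0,0,0,0],
  [-0.4,0.03,0,0,0,0],
  [-0.4,0.03,0,0,0,0],
  [-0.4,0.03,0,0,0,0],
  [-0.4,0.03,0,0,0,0],
])

```text
clock: 37.97
position: [644.4, -306.4, 90.6]
tool_rot: [3.138, 0.0, 1.504]
contact_force: [2.8, -0.6, 2.6]
grip_width: 0.4
grip_force: 1.3
```

Request:
step_arm([
  [-0.4,0.03,0,0,0,0],
  [-0.4,0.03,0,0,0,0],
  [-0.2,0.01,0,0,0,0],
  [-0.2,0.01,0,0,0,0],
  [-0.1,0,0,0,0,0],
  [0,0,0,0,0,0],
])

```text
clock: 38.47
position: [610.2, -305.1, 88.1]
tool_rot: [-3.141, -0.0, 1.502]
contact_force: [0.3, -0.5, -0.3]
grip_width: 0.8
grip_force: 0.0
```

```bash
python3 sw.py 2
```

```text
38.4667 [ 610.2 -305.1   88.1]
scene ball 26 [ 589.7 -313.5  106. ] [ 584.2 -316.5   96.4] [ 596.2 -309.3  113.2] box [ 616.2 -309.9] [ 75.6 102. ] 84.8
side ball 22 [ 583.4 -300.3  103.8] [ 575.8 -313.    91.5] [ 590.1 -292.6  112.5] box [ 612.6 -304.4] [ 85.7 101.1] 83.8
```

The ball is now about 29 mm to the other side, so the switch is fully on. Next I'll go behind handle A.

Request:
step_arm([
  [0.5,0,0,0,0,0],
  [0.3,0,0.5,0,0,0],
  [0,0,1,0,0,0],
  [0,0,1,0,0,0],
  [0,0,1,0,0,0],
  [-0.28,0.97,1,0,0,0],
  [-0.28,0.97,0,0,0,0],
  [-0.28,0.97,0,0,0,0],
  [-0.28,0.97,0,0,0,0],
  [-0.28,0.97,0,0,0,0],
  [-0.28,0.97,0,0,0,0],
  [-0.28,0.97,0,0,0,0],
])

```text
clock: 39.57
position: [581.5, -134.2, 200.6]
tool_rot: [-3.141, 0.0, 1.503]
contact_force: [-0.2, -0.2, 1.0]
grip_width: 0.3
grip_force: 0.0
```

Request:
step_arm([
  [-0.28,0.97,0,0,0,0],
  [-0.28,0.97,0,0,0,0],
  [-0.28,0.97,0,0,0,0],
  [-0.28,0.97,0,0,0,0],
  [-0.28,0.97,0,0,0,0],
  [-0.28,0.97,0,0,0,0],
  [-0.28,0.97,0,0,0,0],
  [-0.28,0.97,0,0,0,0],
  [-0.28,0.97,0,0,0,0],
  [-0.28,0.97,0,0,0,0],
  [-0.28,0.97,0,0,0,0],
  [-0.28,0.97,0,0,0,0],
])

```text
clock: 40.57
position: [497.6, 156.9, 200.8]
tool_rot: [-3.142, 0.0, 1.503]
contact_force: [0.2, 0.7, 0.8]
grip_width: 0.6
grip_force: 0.0
```

Request:
step_arm([
  [-0.28,0.97,0,0,0,0],
  [-0.28,0.97,0,0,0,0],
  [-0.28,0.97,0,0,0,0],
  [-0.28,0.97,0,0,0,0],
  [-0.28,0.97,0,0,0,0],
  [-0.28,0.97,0,0,0,0],
  [-0.28,0.97,0,0,0,0],
  [-0.28,0.97,0,0,0,0],
  [0,0,0,0,0,0],
  [0,0,0,0,0,0],
])

```text
clock: 41.4
position: [441.4, 350.9, 200.4]
tool_rot: [-3.141, 0.0, 1.505]
contact_force: [0.5, -0.4, -0.3]
grip_width: 0.4
grip_force: 0.0
```

```bash
python3 pose.py
```

```text
41.4 [[ -9.1 164.3 200.4]] [-3.141  0.     1.505] want yaw 1.501 0.0 0.41243288810804524
```

Request:
step_arm([
  [0.36,-0.02,-0.5,0,0,0],
  [0,0,-1,0,0,0],
  [0,0,-1,0,0,0],
  [0,0,-1,0,0,0],
  [0,0,-1,0,0,0],
  [0,0,-1,0,0,0],
  [0,0,-0.9,0,0,0],
  [-0.03,-0.5,0,0,0,0],
  [-0.03,-0.5,0,0,0,0],
  [0,0,0,0,0,0],
  [0,0,0,0,0,0],
])

```text
clock: 42.32
position: [450.7, 322.8, 42.1]
tool_rot: [3.14, -0.001, 1.5]
contact_force: [0.3, 0.5, 1.2]
grip_width: 0.6
grip_force: 0.0
```

Request:
step_arm([
  [-0.014,-0.2,0,0,0,0],
  [-0.014,-0.2,0,0,0,0],
  [-0.014,-0.2,0,0,0,0],
  [-0.021,-0.3,0,0,0,0],
  [-0.021,-0.3,0,0,0,0],
  [-0.021,-0.3,0,0,0,0],
  [-0.021,-0.3,0,0,0,0],
  [-0.021,-0.3,0,0,0,0],
  [-0.021,-0.3,0,0,0,0],
  [-0.021,-0.3,0,0,0,0],
  [-0.021,-0.3,0,0,0,0],
  [-0.014,-0.2,0,0,0,0],
])

```text
clock: 43.32
position: [444.3, 244.7, 41.4]
tool_rot: [3.14, -0.002, 1.503]
contact_force: [0.3, 6.5, 2.6]
grip_width: 0.7
grip_force: 3.2
```

```bash
python3 pose.py; python3 -c "
from h import *
s=vision.snapshot('side'); save(s,'push'); cv2.imwrite('pics/pushc.png',cv2.resize(s['img'][120:370,240:480,::-1],None,fx=2.3,fy=2.3))"
```

```text
43.3167 [[ 1.3 58.5 41.4]] [ 3.140e+00 -2.000e-03  1.503e+00] want yaw 1.501 3.2244914397597313 0.653881567980855
```

View pics/pushc.png

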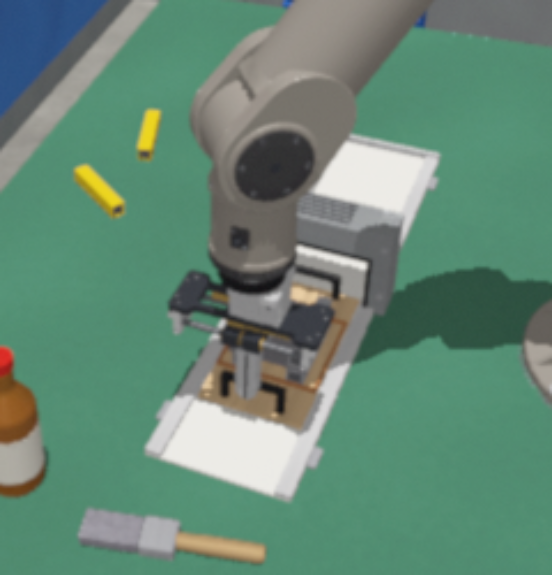

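The tray is moving ahead of the fingers, with handle B near the coil. I'll keep pushing.

Request:
step_arm([
  [-0.014,-0.2,0,0,0,0],
  [-0.021,-0.3,0,0,0,0],
  [-0.021,-0.3,0,0,0,0],
  [-0.021,-0.3,0,0,0,0],
  [-0.021,-0.3,0,0,0,0],
  [-0.021,-0.3,0,0,0,0],
  [-0.021,-0.3,0,0,0,0],
  [-0.021,-0.3,0,0,0,0],
  [-0.021,-0.3,0,0,0,0],
  [-0.021,-0.3,0,0,0,0],
  [-0.021,-0.3,0,0,0,0],
  [-0.021,-0.3,0,0,0,0],
])

```text
clock: 44.37
position: [438.3, 157.5, 41.3]
tool_rot: [3.14, -0.002, 1.504]
contact_force: [-0.6, 7.7, 4.3]
grip_width: 0.3
grip_force: 3.5
```

Request:
step_arm([
  [-0.021,-0.3,0,0,0,0],
  [-0.021,-0.3,0,0,0,0],
  [-0.021,-0.3,0,0,0,0],
  [-0.021,-0.3,0,0,0,0],
  [-0.021,-0.3,0,0,0,0],
  [-0.021,-0.3,0,0,0,0],
  [-0.021,-0.3,0,0,0,0],
  [-0.021,-0.3,0,0,0,0],
  [-0.021,-0.3,0,0,0,0],
  [-0.021,-0.3,0,0,0,0],
  [-0.014,-0.2,0,0,0,0],
  [-0.007,-0.1,0,0,0,0],
])

```text
clock: 45.37
position: [432.4, 74.5, 41.2]
tool_rot: [3.14, -0.001, 1.503]
contact_force: [0.3, 6.9, 4.8]
grip_width: 0.8
grip_force: 3.5
```

```bash
python3 pose.py
```

```text
45.3667 [[   1.2 -112.1   41.2]] [ 3.140e+00 -1.000e-03  1.503e+00] want yaw 1.501 3.532889485359192 0.8248680397391277
```

Request:
step_arm([
  [-0.014,-0.2,0,0,0,0],
  [-0.014,-0.2,0,0,0,0],
  [-0.007,-0.1,0,0,0,0],
  [0,0,0,0,0,0],
  [0.03,0.4,0,0,0,0],
  [0,0,1,0,0,0],
  [0,0,1,0,0,0],
  [0,0,1,0,0,0],
  [0,0,1,0,0,0],
  [0,0,1,0,0,0],
  [0,0,1,0,0,0],
  [0,0,1,0,0,0],
])

```text
clock: 46.37
position: [431.2, 72.2, 216.9]
tool_rot: [-3.141, 0.0, 1.503]
contact_force: [-0.1, -0.0, 0.1]
grip_width: -0.1
grip_force: 0.0
```

Request:
step_arm([
  [-0.07,-0.9,0,0,0,0],
  [-0.07,-0.9,0,0,0,0],
  [-0.07,-0.9,0,0,0,0],
  [-0.07,-0.9,0,0,0,0],
  [-0.07,-0.9,0,0,0,0],
  [-0.07,-0.9,0,0,0,0],
  [-0.07,-0.9,0,0,0,0],
  [-0.07,-0.9,0,0,0,0],
  [-0.07,-0.9,0,0,0,0],
  [-0.05,-0.8,0,0,0,0],
  [0,0,0,0,0,0],
  [0,0,0,0,0,0],
])

```text
clock: 47.37
position: [414.6, -150.9, 215.6]
tool_rot: [-3.141, 0.0, 1.501]
contact_force: [-0.1, 0.4, 0.5]
grip_width: 0.7
grip_force: 0.0
```

```bash
python3 pose.py
cat > fin.py <<'E'
from tr import *
import sys
for cam in sys.argv[2:]:
    s=vision.snapshot(cam); save(s,sys.argv[1]+cam)
    r,c=np.nonzero(s["range_z"]>0); L=loc(world(s,np.c_[c,r])); I=s["img"][r,c].astype(int)
    for n,m in [("dark bar",(I.max(1)<70)&(L[:,2]>40)&(L[:,2]<56)&(abs(L[:,0])<60)&(L[:,1]<-260)),("wood",(I[:,0]-I[:,2]>35)&(I[:,0]>90)&(L[:,2]<30)&(abs(L[:,0])<75)&(L[:,1]<-230)),
                ("rib",(L[:,2]>60)&(L[:,2]<72)&(abs(L[:,0])<12)&(L[:,1]<-230)),("thin",(L[:,2]>52)&(L[:,2]<60)&(abs(L[:,0])<60)&(L[:,1]<-245))]:
        mm=np.zeros((400,640),np.uint8); mm[r[m],c[m]]=1
        k,l,stt,_=cv2.connectedComponentsWithStats(mm)
        for i in range(1,k):
            if stt[i,4]>60:
                P=loc(cloud(s,l==i)); R=cv2.minAreaRect(P[:,:2].astype(np.float32)); print(cam,n,len(P),np.round(R[0],1),np.round(R[1],1),round(R[2],1),"y",np.percentile(P[:,1],[1,99]).round(1),"z",np.median(P[:,2]).round(1))
E
python3 fin.py a scene
```

```text
47.3667 [[  -0.9 -338.2  215.6]] [-3.141  0.     1.501] want yaw 1.501 0.0 0.6536194444855301
scene wood 747 [   0.5 -303.6] [146.1 138.2] 89.7 y [-375.8 -240.5] z 13.2
scene rib 72 [   1.6 -255.2] [13.6 49.9] 3.1 y [-279.8 -230.4] z 67.0
scene thin 105 [ -35.1 -277.6] [65.4 21.7] 88.2 y [-310.3 -247.7] z 57.6
scene thin 113 [  35.2 -278.3] [23.4 64.8] 0.8 y [-310.  -246.4] z 57.6
```

View pics/ascene.png

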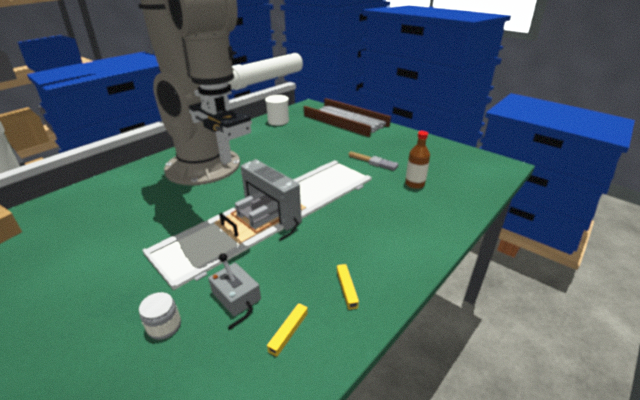

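The tray's leading half is out of the coil, with handle B at pixel (228,224) and the switch lever on. I'll lower the fingers inside handle B and draw the tray on.

Request:
step_arm([
  [0,0,-1,0,0,0],
  [0,0,-1,0,0,0],
  [0,0,-1,0,0,0],
  [0,0,-1,0,0,0],
  [0,0,-1,0,0,0],
  [0,0,-1,0,0,0],
  [0,0,-0.7,0,0,0],
  [0,0,-0.3,0,0,0],
  [0,0,0,0,0,0],
  [0,0,0,0,0,0],
])

```text
clock: 48.25
position: [415.0, -150.2, 41.0]
tool_rot: [-3.141, -0.0, 1.503]
contact_force: [0.5, -0.8, 0.5]
grip_width: 0.4
grip_force: 0.0
```

Request:
step_arm([
  [-0.014,-0.2,0,0,0,0],
  [-0.014,-0.2,0,0,0,0],
  [-0.014,-0.2,0,0,0,0],
  [-0.021,-0.3,0,0,0,0],
  [-0.021,-0.3,0,0,0,0],
  [-0.021,-0.3,0,0,0,0],
  [-0.021,-0.3,0,0,0,0],
  [-0.021,-0.3,0,0,0,0],
  [-0.021,-0.3,0,0,0,0],
  [-0.021,-0.3,0,0,0,0],
  [-0.021,-0.3,0,0,0,0],
  [-0.021,-0.3,0,0,0,0],
])

```text
clock: 49.25
position: [409.5, -233.3, 41.5]
tool_rot: [3.141, -0.001, 1.503]
contact_force: [0.7, 7.7, 6.2]
grip_width: 0.1
grip_force: 4.0
```

Request:
step_arm([
  [-0.021,-0.3,0,0,0,0],
  [-0.021,-0.3,0,0,0,0],
  [-0.021,-0.3,0,0,0,0],
  [-0.021,-0.3,0,0,0,0],
  [-0.021,-0.3,0,0,0,0],
  [-0.021,-0.3,0,0,0,0],
  [-0.021,-0.3,0,0,0,0],
  [-0.021,-0.3,0,0,0,0],
  [-0.021,-0.3,0,0,0,0],
  [-0.014,-0.2,0,0,0,0],
  [-0.007,-0.1,0,0,0,0],
  [0,0,0,0,0,0],
])

```text
clock: 50.25
position: [403.8, -308.9, 41.5]
tool_rot: [3.141, -0.0, 1.502]
contact_force: [-0.4, 1.7, 1.8]
grip_width: 0.3
grip_force: 0.9
```

```bash
python3 pose.py;python3 fin.py b scene side
```

```text
50.25 [[  -0.5 -496.5   41.5]] [ 3.141 -0.     1.502] want yaw 1.501 0.8561520650982857 0.31850837613882343
scene dark bar 102 [   1.2 -513. ] [10.3 83.6] 88.9 y [-517.6 -508.5] z 51.2
scene wood 1331 [   0.9 -400.5] [136.  248.7] 0.2 y [-523.6 -280.3] z 12.7
scene rib 104 [   0.7 -398.8] [14.4 60.5] 0.4 y [-428.6 -369.5] z 66.7
scene thin 182 [ -36.7 -397. ] [ 24.  119.6] 0.2 y [-456.2 -339.9] z 57.1
scene thin 258 [  34.8 -398.3] [122.8  22.5] 88.7 y [-459.1 -339.4] z 57.4
side wood 109 [ -60.5 -460.9] [ 24.3 122.6] 4.6 y [-515.8 -402.4] z 13.2
side thin 93 [  32.3 -406.3] [ 19.8 116.6] 0.2 y [-458.7 -348.3] z 57.3
side thin 98 [ -38.4 -400.4] [114.5  19.5] 88.7 y [-457.6 -344.5] z 57.2
```

The tray's centre is about 189 mm past the coil, so it is wholly clear, and the load is intact. Switching off now.

Request:
step_arm([
  [0.03,0.5,0,0,0,0],
  [0,0,0.8,0,0,0],
  [0,0,1,0,0,0],
  [0,0,1,0,0,0],
  [0,0,1,0,0,0],
  [0.4,0,1,0,0,0],
  [0.8,0,1,0,0,0],
  [0.9,0,0.5,0,0,0],
  [0.9,-0.1,0,0,0,0],
  [0.9,-0.1,0,0,0,0],
  [0.9,-0.1,0,0,0,0],
  [0.8,0,0,0,0,0],
])

```text
clock: 51.35
position: [545.8, -302.7, 198.3]
tool_rot: [3.141, 0.0, 1.503]
contact_force: [-0.2, -0.0, 0.1]
grip_width: 0.6
grip_force: 0.0
```

Request:
step_arm([
  [0,0,0,0,0,0],
  [0,0,-1,0,0,0],
  [0,0,-1,0,0,0],
  [0,0,-1,0,0,0],
  [0,0,-1,0,0,0],
  [0,0,-0.7,0,0,0],
  [0,0,0,0,0,0],
  [0,0,0,0,0,0],
])

```text
clock: 52.02
position: [543.7, -302.8, 80.6]
tool_rot: [-3.14, -0.0, 1.503]
contact_force: [1.1, 0.6, 0.6]
grip_width: 0.5
grip_force: 0.0
```

Request:
step_arm([
  [0.35,-0.03,0.15,0,0,0],
  [0.35,-0.03,0,0,0,0],
  [0.35,-0.03,0,0,0,0],
  [0.35,-0.03,0,0,0,0],
  [0.35,-0.03,0,0,0,0],
  [0.35,-0.03,0,0,0,0],
  [0.35,-0.03,0,0,0,0],
  [0.3,-0.02,0,0,0,0],
  [0.2,-0.02,0,0,0,0],
  [0.12,0,0,0,0,0],
  [0,0,0,0,0,0],
])

```text
clock: 52.93
position: [621.8, -309.4, 84.2]
tool_rot: [-3.142, -0.0, 1.503]
contact_force: [-0.5, 0.1, 0.9]
grip_width: 0.5
grip_force: 0.0
```

Request:
step_arm([
  [-0.6,0,0,0,0,0],
  [-0.4,0,0.5,0,0,0],
  [0,0,1,0,0,0],
  [0,0,1,0,0,0],
  [0,0,1,0,0,0],
  [0,0,1,0,0,0],
  [0,0.5,1,0,0,0],
  [0,1,0,0,0,0],
  [0,1,0,0,0,0],
  [0,1,0,0,0,0],
  [0,1,0,0,0,0],
  [0,0,0,0,0,0],
])

```text
clock: 53.93
position: [597.0, -191.6, 222.2]
tool_rot: [3.141, -0.002, 1.508]
contact_force: [0.1, 0.5, 1.0]
grip_width: 0.5
grip_force: 0.0
```

```bash
python3 sw.py 3; python3 fin.py c scene
```

```text
53.9333 [ 597.  -191.6  222.2]
scene ball 79 [ 647.1 -313.8  104.4] [ 633.9 -321.9   82.8] [ 655.3 -302.9  112. ] box [ 615.6 -309.9] [ 76.4 103.3] 85.3
side ball 17 [ 640.1 -305.1  103.6] [ 632.2 -314.8   88.8] [ 648.1 -297.2  109.7] box [ 613.1 -306.1] [ 82.8 100.6] 85.1
scene dark bar 71 [   4.6 -513.4] [77.6  8.8] 2.1 y [-517.8 -509.7] z 51.1
scene wood 1417 [   2.7 -401. ] [141.8 247.6] 0.2 y [-523.7 -280.7] z 12.7
scene rib 106 [-1.000e-01 -3.996e+02] [16.8 60.1] 0.0 y [-429.2 -369.7] z 66.5
scene thin 223 [ -36.2 -397.9] [118.6  22.6] 89.7 y [-456.7 -340. ] z 57.6
scene thin 264 [  33.7 -399. ] [121.2  23.8] 89.5 y [-458.9 -339.2] z 57.4
```

View pics/cscene.png

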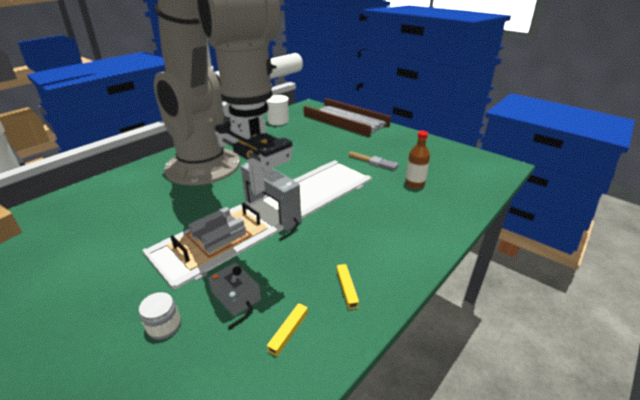

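The tray is packed and clear at pixel (215,235), and the lever at (237,270) is back where it started, off. The bottle, tin and brush have not moved.

```bash
python3 -c "
from rig import bot; print(bot.close_job())"
```

```text
the job is handed in; nothing more can be done
None
```

The job is handed in: I packed the tray (two thick tubes, the pad, two thin tubes) and slid it through the switched-on coil to about 189 mm past its middle, then switched the coil off; nothing else shifted.

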